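# Put the cartridges and the jar away on the sideboard

### The arm

A 6-joint arm with a two-finger parallel gripper is mounted at the origin on the work surface. World frame = base frame: x ahead of the robot, y to its left, z up, the work surface at z = 0. Lengths are in m, angles in rad, forces in N, time in s.
With the tool pointing down it reaches from about 0.15 to 0.775 m from the base axis. Payload 6.1 kg.
Tool frame: the origin (TCP) lies at the very end of the fingers, on their centre line; the grasp point (between the pads) lies 19 mm behind it; y points along the fingers, z is the direction in which the jaws open and shut, and the axes are right-handed (so a half turn about y gives the same grasp; the last joint's range is limited). The gripper opens to 85 mm and grips with 20 to 120 N. Pads are 22 mm wide; open, the fingers measure 114 mm over their backs; the gripper's body (76 mm by 85 mm) begins 54 mm behind the grasp point. The pads swing forward as they close: fully open they stand 13 mm farther back than shut.
Start: joints at [-1.231, 0.126, -0.04, 1.405, 0, 1.571], TCP at [0.175, -0.495, 0.231] pointing down, gripper open.
Joint ranges: [-2.72, 2.72], [-0.95, 1.95], [-1.27, 1.35], [-1.78, 2.02], [-1.46, 1.47], [-3.14, 3.14]. Speed limits (rad/s): [2.39, 2.39, 3.01, 3.14, 3.14, 3.14].

### API

Orientations are given as a unit quaternion [w, x, y, z].
In Python, from rig import ctrl gives the robot as it stands. Calls block until the motion is done:
- ctrl.goto(position, orientation): joint-space move of the TCP to a pose.
- ctrl.move_l(position, rot=None, velocity=0.15): straight line of the TCP; rot=None keeps the orientation; velocity is the mean speed in m/s.
- ctrl.set_joints(angles): joint-space move.
- ctrl.release() and ctrl.close_gripper(grasp_force=None): open the fingers fully, or close them until they stop; grasp_force is the grip in N (None keeps the last).
- ctrl.wait(seconds).
- ctrl.ik(position, orientation): joint angles nearest the present ones, or None.
- ctrl.sense(): the state.
- ctrl.get_image(name): name is "scene" or "top" or "wrist"; returns the picture (384x512x3 uint8, red, green, blue); there is no depth.
- ctrl.camera_model(name): a dict with "camera_matrix" (3x3 intrinsics, pixels), "rvec" (rotation vector, rad) and "tvec" (3), from world to camera coordinates, as OpenCV has them; the wrist camera has in their place "hand_eye" (4x4, takes a point from camera to tool coordinates, whose origin is the TCP and whose axes are the tool frame's). Camera axes: x right, y down, z forward; pixel columns grow to the right and rows downward; lengths in m; the calibration is good to about 2 mm. A picture is of the moment at which its call begins: read the wrist's pose just before it. camera_model takes no time and is no camera call.
A pose or a line that the arm cannot do raises ctrl.Unreachable and nothing moves.
- ctrl.hand_in(): hands the job in, once; it reports no verdict.
The state is a dict: "time_s": time; "qpos": joint angles; "dq": joint speeds; "joint_torque": joint torques, N m; "tcp_pos": TCP position; "tcp_rot": TCP orientation; "contact_force": force on the tool from outside, world axes, zero at the start; "torque": the same for the moment, N m; "gripper_width": finger opening in m.
Only numpy, scipy, OpenCV 4.12 (cv2) and the standard library are available. Lean on these libraries where they do the work, as an engineer would, in place of code of your own. Each camera call takes 0.05 s, during which the arm holds its last target. There are 200 camera calls.

### The job

Sort the loose things on the sideboard: put each of the three cartridge bodies flat on the floor of the tray made for its length (longest in the longest tray, middle in the middle one, shortest in the shortest), port still up, and set the glass jar down gently, upright, in the middle of the cork coaster. Any order will do; never tip the jar over, and leave the hex key and the aluminium case where they are.

Things in the scene. Friction and masses are not known exactly. Their poses are not given: they have to be found in the camera images.
- long_cartridge: Loose longest of three plastic cartridge bodies of one cross-section (black): an upright block 88 mm long (its x), 30 mm wide (its y) and 42 mm high, with a grey round port (15 mm across, 6 mm tall) on top, 11 mm from its +x end. Starts port up on the sideboard. Origin: centre of the underside; z up. About 100 g.
- medium_cartridge: Loose middle-sized of three plastic cartridge bodies of one cross-section (white): an upright block 66 mm long (its x), 30 mm wide (its y) and 42 mm high, with a grey round port (15 mm across, 6 mm tall) on top, 11 mm from its +x end. Starts port up on the sideboard. Origin: centre of the underside; z up. About 80 g.
- short_cartridge: Loose shortest of three plastic cartridge bodies of one cross-section (orange): an upright block 44 mm long (its x), 30 mm wide (its y) and 42 mm high, with a grey round port (15 mm across, 6 mm tall) on top, 11 mm from its +x end. Starts port up on the sideboard. Origin: centre of the underside; z up. About 60 g.
- jar: Loose frosted glass jar with its aluminium lid on: round, 50 mm across, 60 mm high in all (the lid, 46 mm across, is the top 12 mm and does not come off). Starts upright on the sideboard. Origin: centre of the underside; z up. About 150 g.
- long_tray: The longest of three shallow open aluminium trays, fixed: inside 116 mm long (its x) by 58 mm wide (its y), walls 2 mm thick, rim 12 mm above the sideboard, dark grey inner floor 3 mm above the sideboard. Origin: centre of the underside; z up.
- medium_tray: The middle-sized of three shallow open aluminium trays, fixed: inside 94 mm long (its x) by 58 mm wide (its y), walls 2 mm thick, rim 12 mm above the sideboard, dark grey inner floor 3 mm above the sideboard. Origin: centre of the underside; z up.
- short_tray: The shortest of three shallow open aluminium trays, fixed: inside 72 mm long (its x) by 58 mm wide (its y), walls 2 mm thick, rim 12 mm above the sideboard, dark grey inner floor 3 mm above the sideboard. Origin: centre of the underside; z up.
- coaster: Round cork coaster, fixed, flat: 95 mm across, 6 mm thick. Origin: centre of the underside; z up.
- hex_key: Bystander, loose: chrome L-shaped hex key lying flat, long arm 90 mm along its x, short arm reaching 29 mm towards +y at its +x end, 6 mm thick. Origin: middle of the long arm, underside. Not to be moved.
- case: Bystander: closed aluminium case with a press-button latch on the side that faces the robot, 160 (its x) by 200 (its y) by 80 mm high, 2.5 kg, standing on the sideboard. Origin: centre of the underside; z up. Not to be moved.
There are look-alikes about, which are no part of the job. Leave any purple look-alike of the medium_cartridge alone.

How it is judged:
At the end, for the whole second after the job is handed in: Each cartridge body rests upright (0.06 rad), port up, flat on the floor of the tray of its own length (centre within 52/41/30 mm along the long/medium/short tray, 24 mm across); the jar stands upright on the coaster, under 20 mm off centre; all released and at rest (x of long_cartridge in the frame of long_tray between -0.052 and 0.052 m and y of long_cartridge in the frame of long_tray between -0.024 and 0.024 m and z of long_cartridge in the frame of long_tray below 0.005 m and angle between each of long_cartridge, medium_cartridge, short_cartridge, jar's own z axis and vertical below 0.06 rad and linear speed of each of long_cartridge, medium_cartridge, short_cartridge, jar below 0.01 m/s and x of medium_cartridge in the frame of medium_tray between -0.041 and 0.041 m and y of medium_cartridge in the frame of medium_tray between -0.024 and 0.024 m and z of medium_cartridge in the frame of medium_tray below 0.005 m and x of short_cartridge in the frame of short_tray between -0.03 and 0.03 m and y of short_cartridge in the frame of short_tray between -0.024 and 0.024 m and z of short_cartridge in the frame of short_tray below 0.005 m and horizontal distance between jar and coaster below 0.02 m and z of jar in the frame of coaster between 0.003 and 0.009 m); the robot touches nothing.
It fails at once if the glass jar is dropped from a height (falling free at over 0.6 m/s, a drop of about 20 mm) (linear speed of jar above 0.6 m/s and contact force between the fingers and jar below 0.1 N).
It fails at once if the glass jar is tipped over (more than 0.6 rad) (angle between jar's own z axis and vertical above 0.6 rad).
It fails at once if the hex key is moved more than 20 mm (distance of hex_key from where it was at the start of the episode above 0.02 m).
It fails at once if the case is moved more than 20 mm (distance of case from where it was at the start of the episode above 0.02 m).
It also fails if it takes over 104 s, if anything falls off the work surface, if the arm or the gripper's body presses on something with over 40 N, if the wrist force passes 120 N, or if a joint passes its speed limit or range.

## Working session

There is one attempt and no reset: what is moved stays moved. The work goes in short steps, each a Python script; the robot and the scene stay as the last script left them, time stands still between calls to the robot, and variables do not carry over. Pictures are saved under pics/ and viewed, about 12 in all and at most 16, crops included, and the job is handed in when it is done.

```bash
mkdir -p pics; ls; python3 - <<'E'
from rig import ctrl
import cv2
for n in ["top","scene"]:
    im=ctrl.get_image(n); cv2.imwrite(f"pics/{n}0.png",im[:,:,::-1]); m=ctrl.camera_model(n); print(n,{k:getattr(v,'tolist',lambda:v)() for k,v in m.items()})
print(ctrl.camera_model("wrist")); print(ctrl.sense())
E
```

```text
pics
top {'camera_matrix': [[414.6737028721897, 0.0, 248.91674155348565], [0.0, 414.6737028721897, 193.57174244430846], [0.0, 0.0, 1.0]], 'rvec': [2.117777047841954, -2.131450483877652, 0.21117157240649823], 'tvec': [-0.03131108948998564, 0.49338606061667295, 1.0944547836861134]}
scene {'camera_matrix': [[359.4363447541765, 0.0, 254.48385762731922], [0.0, 359.4363447541765, 188.84796722988452], [0.0, 0.0, 1.0]], 'rvec': [2.012342210638536, 1.5564915406282827, -0.5467486216212009], 'tvec': [-0.08013638332441286, -0.33569889877151965, 1.3456041326424715]}
{'camera_matrix': array([[274.74793786,   0.        , 253.52319528],
       [  0.        , 274.74793786, 193.26865271],
       [  0.        ,   0.        ,   1.        ]]), 'hand_eye': array([[-7.81950740e-04,  9.65627468e-01,  2.59928802e-01,
        -6.52881581e-02],
       [ 7.46133656e-04, -2.59928246e-01,  9.65627646e-01,
        -1.42141221e-01],
       [ 9.99999416e-01,  9.49014880e-04, -5.17236069e-04,
        -3.50952014e-04],
       [ 0.00000000e+00,  0.00000000e+00,  0.00000000e+00,
         1.00000000e+00]])}
{'time_s': 0.1, 'qpos': array([-1.23101257e+00,  1.26307227e-01, -4.04931358e-02,  1.40543292e+00,
       -8.88310565e-06,  1.57078381e+00]), 'dq': array([-0.00068133, -0.00205957,  0.00303154,  0.00095271,  0.00054612,
       -0.00043156]), 'joint_torque': array([-6.73437626e-04, -4.36912608e+01,  3.53600979e+01,  1.39365572e-02,
       -6.69299061e-05,  1.51384079e-06]), 'tcp_pos': array([ 0.17484504, -0.49462798,  0.23061925]), 'tcp_rot': array([ 0.11946998, -0.11964796,  0.69742587, -0.69642548]), 'contact_force': array([ 0.44194447,  0.17909437, -0.16166077]), 'torque': array([-0.02413063, -0.00501353, -0.0491116 ]), 'gripper_width': 0.08563324608652756}
```

View pics/top0.png

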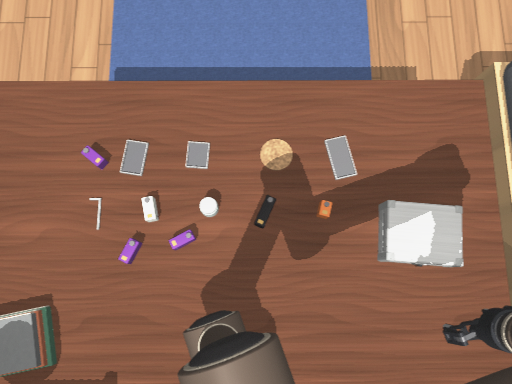

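View pics/scene0.png

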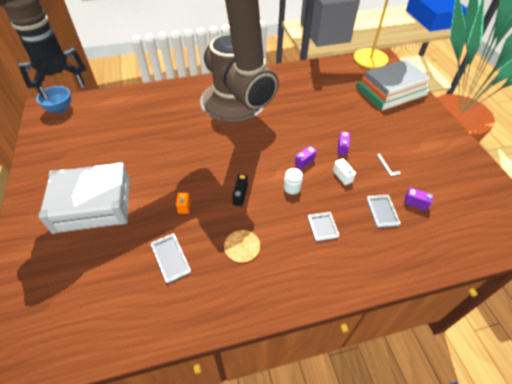

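Top view: medium tray (134,157), short tray (198,154), coaster (276,154), long tray (341,157); white body (150,208), black (265,211), orange (325,209), jar (208,206), hex key (97,213), case (421,233); purple look-alikes at (94,156), (130,250), (182,239), which I will leave alone. I'll confirm in one enlarged crop.

```bash
cat > h.py <<'E'
import numpy as np, cv2
from rig import ctrl
from scipy.spatial.transform import Rotation as R
def px2w(u,v,z,cam="top"):
    m=ctrl.camera_model(cam); K=m["camera_matrix"]; Rm=cv2.Rodrigues(np.array(m["rvec"]))[0]; t=np.array(m["tvec"]).ravel()
    d=Rm.T@np.linalg.inv(K)@np.array([u,v,1.]); c=-Rm.T@t
    return c+d*(z-c[2])/d[2]
E
python3 - <<'E'
from h import *
im=cv2.imread("pics/top0.png")
c=im[130:265,75:365]; cv2.imwrite("pics/crop0.png",cv2.resize(c,None,fx=2.75,fy=2.75,interpolation=cv2.INTER_CUBIC))
m=ctrl.camera_model("top"); Rm=cv2.Rodrigues(np.array(m["rvec"]))[0]; print("cam",-Rm.T@m["tvec"])
for n,u,v,z in [("mt",134,157,.01),("st",198,154.5,.01),("coaster",276.5,154.5,.006),("lt",341,157,.01),("white",150,208,.042),("black",265,211,.042),("orange",325,209,.042),("jar",208,206,.06),("hex",98,214,.006),("case",421,230,.08)]:
    print(n,px2w(u,v,z).round(3))
E
```

```text
cam [ 0.27674073 -0.02534668  1.16833796]
mt [0.61  0.296 0.01 ]
st [0.616 0.112 0.01 ]
coaster [ 0.616 -0.116  0.006]
lt [ 0.607 -0.302  0.01 ]
white [0.455 0.237 0.042]
black [ 0.445 -0.078  0.042]
orange [ 0.45  -0.243  0.042]
jar [0.457 0.077 0.06 ]
hex [0.445 0.391 0.006]
case [ 0.386 -0.487  0.08 ]
```

View pics/crop0.png

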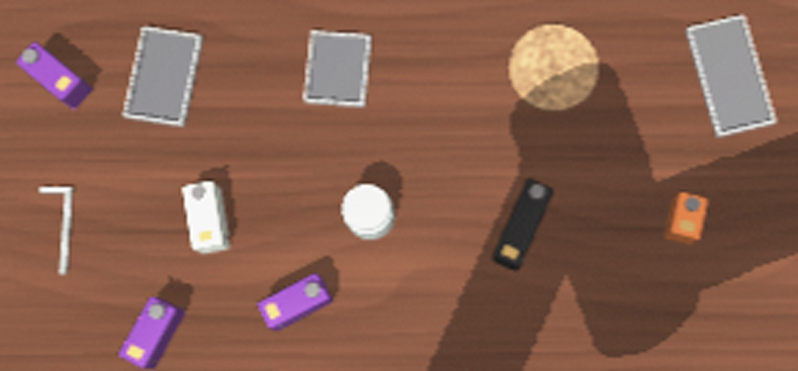

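The crop confirms it: white body (205,217), black (523,224), orange (687,217), each with a grey port; jar (368,211); the three purple ones are excluded. Now I'll fit silhouettes to get the poses.

```bash
cat > fit.py <<'E'
from h import *
from scipy.optimize import minimize
S=4
def proj(P,cam="top"):
    m=ctrl.camera_model(cam); return cv2.projectPoints(np.array(P,float),np.array(m["rvec"]),np.array(m["tvec"]),m["camera_matrix"],None)[0][:,0]
def box(x,y,a,L,W,H):
    c,s=np.cos(a),np.sin(a)
    return [[x+c*i*L/2-s*j*W/2,y+s*i*L/2+c*j*W/2,k] for i in(-1,1) for j in(-1,1) for k in(0,H)]
def cyl(x,y,a,D,_,H): return [[x+D/2*np.cos(t),y+D/2*np.sin(t),k] for t in np.linspace(0,6.28,40) for k in(0,H)]
def fit(im,mask,uv,guess,dims,shape=box):
    u0,v0=uv[0]-40,uv[1]-40
    M=cv2.resize(mask[v0:v0+80,u0:u0+80].astype(np.float32),None,fx=S,fy=S,interpolation=cv2.INTER_LINEAR)
    def f(p):
        q=(proj(shape(*p,*dims))-[u0,v0]+.5)*S-.5
        C=np.zeros(M.shape,np.uint8); cv2.fillConvexPoly(C,cv2.convexHull(np.round(q*16).astype(np.int32)),1,shift=4)
        return -np.minimum(C,M).sum()/np.maximum(C,M).sum()
    best=min((minimize(f,[guess[0]+dx,guess[1],a],method="Nelder-Mead",options=dict(initial_simplex=np.array([guess[0]+dx,guess[1],a])+np.array([[0,0,0],[.01,0,0],[0,.01,0],[0,0,.3]]))) for a in guess[2:] for dx in(0,.005)),key=lambda r:r.fun)
    return best.x,-best.fun
E
python3 - <<'E'
from fit import *
im=cv2.imread("pics/top0.png"); hsv=cv2.cvtColor(im,cv2.COLOR_BGR2HSV).astype(int); H,Sa,V=hsv[...,0],hsv[...,1],hsv[...,2]
def comp(mask,uv):
    m=cv2.morphologyEx(mask.astype(np.uint8),cv2.MORPH_CLOSE,np.ones((3,3)))
    n,l=cv2.connectedComponents(m,connectivity=4); k=l[uv[1]-2:uv[1]+3,uv[0]-2:uv[0]+3]; k=np.bincount(k[k>0].ravel()).argmax() if (k>0).any() else -1
    ys,xs=np.where(l==k); print("   bbox",xs.min(),xs.max(),ys.min(),ys.max(),len(xs))
    return l==k
grey=Sa<70
T=[("white",grey&(V>100),(150,208),(.455,.237,0,.3),(.066,.03,.042),box),
("black",(V<65)&(Sa<110)|((Sa<60)&(V<130)),(265,211),(.445,-.078,0,-.3),(.088,.03,.042),box),
("orange",(Sa>175)&(V>110),(325,209),(.45,-.243,0,.3),(.044,.03,.042),box),
("jar",grey&(V>100),(208,206),(.457,.077,0),(.05,0,.06),cyl),
("mt",grey&(V>70),(134,157),(.61,.296,0,-.2),(.098,.062,.012),box),
("st",grey&(V>70),(198,155),(.616,.112,0,-.2),(.076,.062,.012),box),
("lt",grey&(V>70),(341,157),(.607,-.302,0,.2),(.12,.062,.012),box),
("coaster",(H>12)&(H<28)&(V>85)&(Sa>70),(276,155),(.616,-.116,0),(.095,0,.006),cyl)]
for n,m,uv,g,d,s in T:
    try: x,q=fit(im,comp(m,uv),uv,g,d,s); print(n,x.round(4),"IoU",round(q,3))
    except Exception as e: print(n,"fail",e,hsv[uv[1],uv[0]])
E
```

```text
bbox 141 158 196 221 350
white [0.4567 0.2428 0.1963] IoU 0.899
   bbox 254 275 195 227 322
black [ 0.447  -0.078  -0.4222] IoU 0.827
orange fail zero-size array to reduction operation minimum which has no identity [ 11 167 224]
   bbox 199 218 197 216 313
jar [0.4597 0.0774 0.0474] IoU 0.916
   bbox 119 148 140 175 793
mt [ 0.6103  0.2979 -0.1647] IoU 0.95
   bbox 185 209 141 168 613
st [ 0.6176  0.1143 -0.0934] IoU 0.94
   bbox 324 357 135 179 967
lt [ 0.6078 -0.3012  0.2239] IoU 0.946
   bbox 260 292 139 170 817
coaster [ 0.6189 -0.1145 -0.0169] IoU 0.956
```

Positions fit the given sizes and the reach. Orange yaw is about -0.2 by eye; I'll take the wrist view when over it. Going above the white body first for one close look.

```bash
cat >> h.py <<'E'
def rot(a):
    c,s=np.cos(a),np.sin(a)
    q=R.from_matrix(np.array([[c,0,-s],[s,0,c],[0,-1,0]])).as_quat(); return [q[3],q[0],q[1],q[2]]
def st(msg=""):
    s=ctrl.sense(); print(msg,"t",round(s["time_s"],2),"tcp",s["tcp_pos"].round(4),"F",s["contact_force"].round(1),"w",round(s["gripper_width"],4)); return s
def wrist_proj(P,s):
    m=ctrl.camera_model("wrist"); q=s["tcp_rot"]; T=np.eye(4); T[:3,:3]=R.from_quat([q[1],q[2],q[3],q[0]]).as_matrix(); T[:3,3]=s["tcp_pos"]
    C=np.linalg.inv(T@m["hand_eye"]); p=(C@np.c_[np.array(P,float),np.ones(len(P))].T)[:3]; p=m["camera_matrix"]@p; return (p[:2]/p[2]).T
def look(name,boxes):
    "wrist picture with predicted outlines drawn on it"
    s=ctrl.sense(); im=ctrl.get_image("wrist")[:,:,::-1].copy()
    for P in boxes: cv2.polylines(im,[cv2.convexHull(wrist_proj(P,s).astype(np.float32)).astype(int)],True,(0,255,0),1)
    cv2.imwrite(f"pics/{name}.png",im)
E
python3 - <<'E'
from fit import *
ctrl.goto([.4567,.2428,.16],rot(.1963)); st()
look("w_white",[box(.4567,.2428,.1963,.066,.03,.042),box(.6103,.2979,-.1647,.098,.062,.012)])
E
```

```text
t 2.89 tcp [0.457  0.2422 0.1601] F [ 0.   0.  -0.2] w 0.0853
```

View pics/w_white.png

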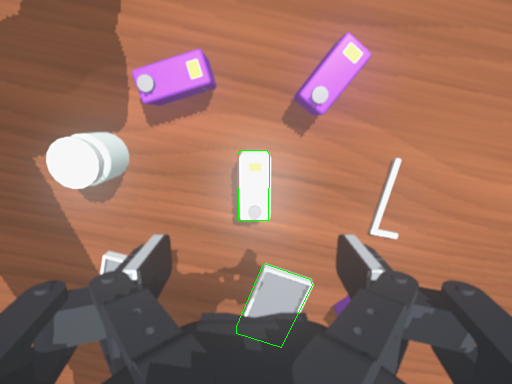

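The predicted outlines match both the white body (254,186) and the medium tray (275,305) to about 1 px. Picking and placing it.

```bash
cat >> h.py <<'E'
def pick(x,y,a,z,force,hover=.13,lift=.09):
    ctrl.goto([x,y,hover],rot(a)); ctrl.move_l([x,y,z],velocity=.12); ctrl.close_gripper(force); st("gripped")
    ctrl.move_l([x,y,lift],velocity=.12); return st("lifted")
def place(x,y,a,z,hover=.10):
    ctrl.goto([x,y,hover],rot(a)); ctrl.move_l([x,y,z+.015],velocity=.12); ctrl.move_l([x,y,z],velocity=.03); st("down")
    ctrl.release(); st("open"); ctrl.move_l([x,y,.13],velocity=.15)
E
python3 - <<'E'
from h import *
pick(.4567,.2428,.1963,.013,40); place(.6103,.2979,-.1647,.0165); st("up")
im=ctrl.get_image("top")[:,:,::-1]; cv2.imwrite("pics/t1.png",cv2.resize(im[110:265,75:365],None,fx=2.7,fy=2.7,interpolation=cv2.INTER_CUBIC))
E
```

```text
gripped t 4.87 tcp [0.457  0.2429 0.0134] F [-0.1  0.8  3.7] w 0.0293
lifted t 5.66 tcp [0.4562 0.2426 0.0893] F [ 0.8  0.7 -0.4] w 0.0293
down t 7.72 tcp [0.6103 0.2979 0.0164] F [-0.4  0.5  1.4] w 0.0295
open t 8.31 tcp [0.6103 0.2979 0.0165] F [ 0.3 -0.7  0.1] w 0.0855
up t 9.22 tcp [0.6099 0.2977 0.129 ] F [ 0.1  1.1 -0.2] w 0.0856
```

View pics/t1.png

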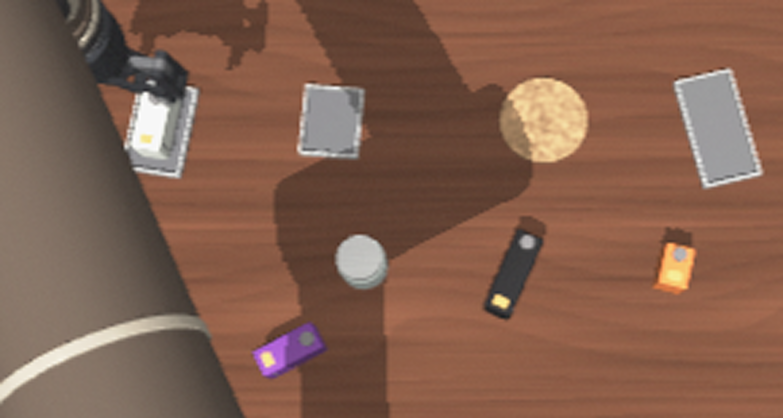

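White body (152,125 in crop) sits inside the medium tray. Now above the jar for a close look.

```bash
python3 - <<'E'
from fit import *
ctrl.goto([.4597,.0774,.17],rot(0)); st()
look("w_jar",[cyl(.4597,.0774,0,.05,0,.048),cyl(.4597,.0774,0,.046,0,.06),box(.6176,.1143,-.0934,.076,.062,.012)])
E
```

```text
t 10.32 tcp [0.4605 0.0779 0.1699] F [ 0.5  0.2 -0.3] w 0.0855
```

View pics/w_jar.png

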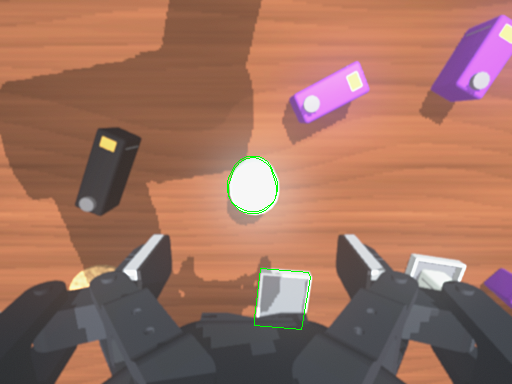

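The jar outline (253,185) and the short tray (285,298) match. Gripping the jar and setting it on the coaster.

```bash
python3 - <<'E'
from h import *
pick(.4597,.0774,0,.016,35); place(.6189,-.1145,0,.0225)
from fit import *
ctrl.goto([.447,-.078,.17],rot(-.422)); st()
look("w_black",[box(.447,-.078,-.4222,.088,.03,.042),cyl(.6189,-.1145,0,.05,0,.048),cyl(.6189,-.1145,0,.095,0,.006)])
E
```

```text
gripped t 12.18 tcp [0.4602 0.0775 0.0168] F [-1.4  0.3  4.7] w 0.0487
lifted t 12.95 tcp [0.4592 0.0773 0.0893] F [-0.5  0.2 -1.9] w 0.049
down t 15.26 tcp [ 0.6188 -0.1145  0.0229] F [-2.4  0.4  4. ] w 0.0486
open t 15.72 tcp [ 0.6189 -0.1145  0.0223] F [-0.8  0.2 -1. ] w 0.0851
 t 17.33 tcp [ 0.4478 -0.0782  0.1697] F [-0.7  0.2  0.8] w 0.0853
```

View pics/w_black.png

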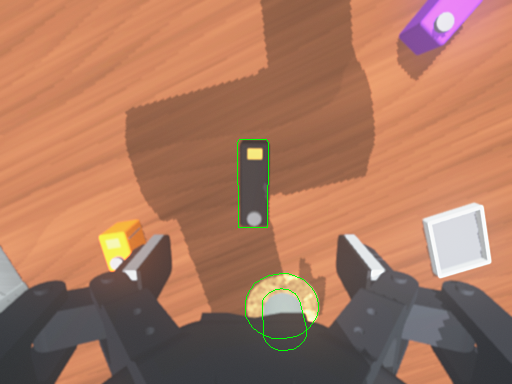

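The black outline (254,183) fits exactly, and the jar sits in the middle of the coaster. Black body next, carried higher to clear the jar, then a look at orange.

```bash
python3 - <<'E'
from fit import *
pick(.447,-.078,-.4222,.013,40,lift=.13); place(.6078,-.3012,.2239,.0165,hover=.13)
ctrl.goto([.45,-.243,.17],rot(-.2)); st()
look("w_orange",[box(.45,-.243,-.2,.044,.03,.042),box(.6078,-.3012,.2239,.12,.062,.012),box(.6078,-.3012,.2239,.088,.03,.045)])
E
```

```text
gripped t 19.34 tcp [ 0.4473 -0.0781  0.0134] F [-0.1 -0.3  4. ] w 0.0295
lifted t 20.47 tcp [ 0.4465 -0.0779  0.1292] F [ 0.4 -0.7 -0.9] w 0.0296
down t 23.16 tcp [ 0.6077 -0.3012  0.0164] F [-0.3  0.1  1.5] w 0.0294
open t 23.74 tcp [ 0.6078 -0.3012  0.0165] F [ 0.7 -0.1  0.2] w 0.0852
 t 25.38 tcp [ 0.4504 -0.2432  0.1697] F [ 0.2 -0.2 -0.2] w 0.0854
```

View pics/w_orange.png

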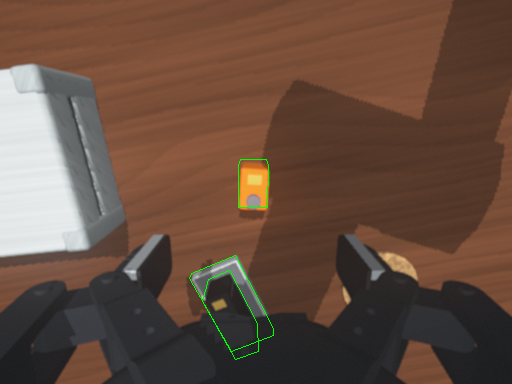

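Orange sits about 3 px nearer +x than predicted (254,186), so I shift it 3 mm; the yaw fits. The black body lies in the long tray. I'll carry orange high past the jar.

```bash
python3 - <<'E'
from h import *
pick(.453,-.2436,-.2,.013,40,lift=.18); place(.6176,.1143,-.0934,.0165,hover=.18)
ctrl.goto([.2,0,.3],rot(0)) if ctrl.ik([.2,0,.3],rot(0)) is not None else ctrl.set_joints([-1.231,.126,-.04,1.405,0,1.571])
ctrl.wait(.5); st("end")
im=ctrl.get_image("top")[:,:,::-1]; cv2.imwrite("pics/t2full.png",im); cv2.imwrite("pics/t2.png",cv2.resize(im[125:265,75:365],None,fx=2.75,fy=2.75,interpolation=cv2.INTER_CUBIC))
E
```

```text
gripped t 27.38 tcp [ 0.4533 -0.2438  0.0134] F [-0.7  0.5  3.3] w 0.0299
lifted t 28.93 tcp [ 0.4526 -0.2434  0.1792] F [-0.5 -0.  -0.2] w 0.0296
down t 32.43 tcp [0.6174 0.1143 0.0165] F [-0.8 -0.4  2.4] w 0.0299
open t 33.02 tcp [0.6176 0.1143 0.0164] F [-0.1  0.5  1.5] w 0.0857
end t 36.12 tcp [0.2001 0.     0.3   ] F [-0.2 -0.   0.6] w 0.0854
```

View pics/t2.png

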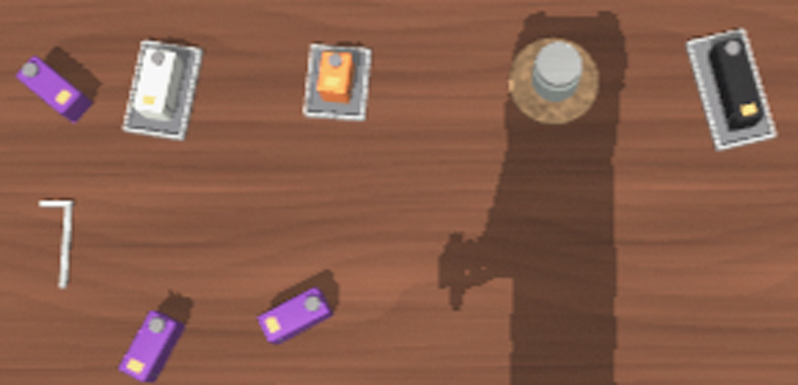

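Everything appears in place. One overlay check of the flat-on-floor outlines before handing in.

```bash
python3 - <<'E'
from fit import *
im=cv2.imread("pics/t2full.png")[125:185,75:365]; im=cv2.resize(im,None,fx=2.75,fy=2.75,interpolation=cv2.INTER_CUBIC)
for P in [box(.6103,.2979,-.1647,.066,.03,.042),box(.6176,.1143,-.0934,.044,.03,.042),box(.6078,-.3012,.2239,.088,.03,.042)]:
    P=np.array(P)+[0,0,.003]; cv2.polylines(im,[cv2.convexHull(((proj(P)-[75,125]+.5)*2.75).astype(np.float32)).astype(int)],True,(0,255,0),1)
cv2.polylines(im,[cv2.convexHull(((proj(np.array(cyl(.6189,-.1145,0,.048,0,.06))+[0,0,.006])-[75,125]+.5)*2.75).astype(np.float32)).astype(int)],True,(0,255,0),1)
cv2.imwrite("pics/chk.png",im)
a,b=cv2.imread("pics/top0.png").astype(int),cv2.imread("pics/t2full.png").astype(int)
print("diff hex",abs(a-b)[195:232,86:106].max(),"case",abs(a-b)[198:270,376:466].mean().round(2))
E
```

```text
diff hex 4 case 23.68
```

View pics/chk.png

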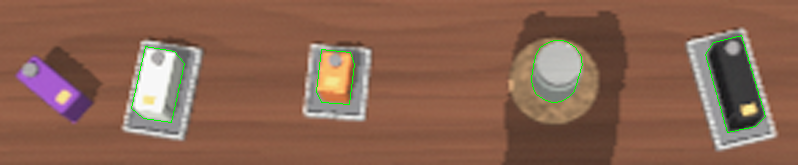

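The outlines agree for all four. The case region differs by 24 grey levels on average, probably from the arm's shadow, so I'm comparing it before and after.

```bash
python3 - <<'E'
import cv2,numpy as np
a,b=[cv2.resize(cv2.imread(f"pics/{n}.png")[190:280,365:475],None,fx=3.4,fy=3.4) for n in("top0","t2full")]
cv2.imwrite("pics/case.png",np.hstack([a,b]))
E
```

```text
(no output)
```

View pics/case.png

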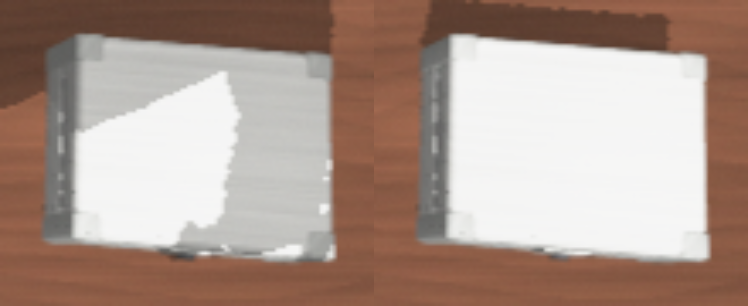

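The case edges are in the same place (corner 47,240 before; 421-374=47,240 after), so the difference was only the shadow. Handing in.

```bash
python3 -c "
from h import *
st('before'); print(ctrl.hand_in())"
```

```text
before t 36.17 tcp [0.2001 0.     0.3   ] F [-0.2  0.6  0.7] w 0.0855
the job is handed in; nothing more can be done
None
```

I sorted all four things and handed the job in at about 36 s of the 104 s allowed. The hand-in reports no verdict.

- **Placing:** The white body is in the medium tray, the black in the long tray and the orange in the short tray, all port up. The jar stands in the middle of the coaster.
- **Last checks:** In the final top picture, the outlines predicted for flat and upright poses matched all four things to about a pixel. The arm was clear of everything with the gripper open.
- **Bystanders:** The hex key's part of the picture was unchanged. The case region first differed by 24 grey levels on average, but a side-by-side showed only the arm's shadow had moved and the case's edges were in the same place. I did not touch the purple look-alikes.
- **Mended:** My automatic fit for the orange body failed on its colour threshold. I took its position and angle by eye and corrected it by 3 mm from the close wrist picture before gripping.

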